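# Gauge the test tile and hold the recorder dial at its third click

### The arm

A 6-joint arm with a two-finger parallel gripper is mounted at the origin on the work surface. World frame = base frame: x ahead of the robot, y to its left, z up, the work surface at z = 0. Lengths are in m, angles in rad, forces in N, time in s.
With the tool pointing down it reaches from about 0.375 to 0.975 m from the base axis. Payload 3.8 kg.
Tool frame: the origin (TCP) lies midway between the tips of the shut fingers; the grasp point (between the pads) lies 19 mm behind it; z points along the fingers, y is the line along which they close (so a half turn about z gives the same grasp; the last joint's range is limited). The gripper opens to 88 mm and grips with 3 to 60 N. Pads are 18 mm wide; open, the fingers measure 123 mm over their backs; the gripper's body (75 mm by 187 mm) begins 45 mm behind the grasp point.
Start: joints at [-1.144, 0.264, 1.604, -0, 1.274, -0.037], TCP at [0.302, -0.604, 0.239] pointing down, gripper open.
Joint ranges: [-2.63, 2.63], [-0.94, 2.18], [0.31, 2.57], [-1.31, 4.45], [0, 2.66], [-2.55, 2.55]. Speed limits (rad/s): [2.57, 2.57, 3.14, 3.14, 3.14, 3.14].

### API

Orientations are given as a rotation vector (axis times angle).
In Python, from cell import manip, inverse_kinematics, cams, order gives the robot as it stands. Calls block until the motion is done:
- manip.move_pose(position, orientation): joint-space move of the TCP to a pose.
- manip.move_linear(position, rate=0.15, rot=None): straight line of the TCP; rot=None keeps the orientation; rate is the mean speed in m/s.
- manip.set_joints(angles): joint-space move.
- manip.set_gripper(opening, force=None): finger opening in m; force is the grip in N (None keeps the last); returns when the fingers have stopped.
- manip.dwell(seconds).
- inverse_kinematics(position, orientation): joint angles nearest the present ones, or None.
- manip.state(): the state.
- cams.capture(name): name is "scene" or "top"; returns a dict with "image" (400x640x3 uint8, blue, green, red), "z_map" (400x640 float32, m along the optical axis (not along the pixel's ray), 0 where there is no reading), "intrinsics" (3x3 intrinsics, pixels), "position" and "orientation" of the camera in the world. Camera axes: x right, y down, z forward; pixel columns grow to the right and rows downward; lengths in m; the calibration is good to about 2 mm. A picture is of the moment at which its call begins.
A pose or a line that the arm cannot do raises manip.IKError and nothing moves.
- order.close_job(): hands the job in; it is judged then, once.
The state is a dict: "clock": time; "joint_pos": joint angles; "joint_velocities": joint speeds; "tau": joint torques, N m; "tool_pos": TCP position; "tcp_rot": TCP orientation; "contact_force": force on the tool from outside, world axes, zero at the start; "moment": the same for the moment, N m; "gripper_width": finger opening in m; "grasp_force": force on a finger pad.
Only numpy, scipy, OpenCV 4.12 (cv2) and the standard library are available. Lean on these libraries where they do the work, as an engineer would, in place of code of your own. Each camera call takes 0.05 s, during which the arm holds its last target. There are 200 camera calls.

### The job

Measure the test tile that lies on the gauge's steel plate: lower the sprung gauge foot by its red knob until it rests on the tile, and let go of the knob so that the foot stays there. Then push the orange arm of the recorder's spring-return dial down past its first two clicks to the third, not on to the end stop, and finish while still holding it there against its spring. Leave the tile under the foot and everything else on the table where it is.

Things in the scene. Friction and masses are not known exactly. Their poses are not given: they have to be found in the camera images.
- gauge: Fixed drop gauge. Origin: centre of the underside of its dark steel plate, 130 x 130 mm, 12 mm thick; z up. At local y = +50 mm stands a 22 mm steel column, its top 143 mm above the table; a grey arm 26 mm wide (z 108 to 128 mm) reaches from it over the plate's centre and carries the upright sliding rod (10 mm) of the foot, which runs on the plate's centre line.
- foot_height (a joint): Height of the foot's underside above the gauge's steel plate in m (0 to 0.06), growing upward. Starts at 0.038 to 0.056, above either tile. Friction of 6 N keeps the foot where it is left; its weight (1.6 N) and a light spring (2 to 2.6 N) press it down, so 2 to 3 N more on the knob lowers it, and once on the tile it stays there when let go.
- knob_top (a point): Centre of the flat top of the foot's red knob (34 mm across, 18 mm tall); it lies 178 mm above the table plus joint foot_height, over the centre of the gauge plate. Push it straight down or pinch it from above.
- foot: The gauge's sliding foot with its rod and red knob. Origin: centre of the underside of the foot itself, a brass disc 26 mm across, 8 mm thick, at the rod's lower end.
- white_tile: White test tile 70 x 70 x 14 mm, loose; origin at the centre of its underside. Either it or the clay tile lies on the gauge plate, roughly under the foot; the other lies on the ware board and is not needed.
- clay_tile: Terracotta test tile 70 x 70 x 26 mm, loose; origin at the centre of its underside.
- recorder: Fixed recorder: dark foot plate 100 x 110 mm, 14 mm thick, with an upright green housing (local x -17 to 17 mm, y -36 to 28 mm, top at 148 mm). Origin: centre of the underside, z up. The round black dial (68 mm across) is on its local +x face, its level axis along local x, 120 mm above the table; its arm reaches to local +y.
- dial_axis (a point): Point on the dial's axis in the plane of its arm, 28 mm along local x from the recorder's origin and 120 mm above the table; its axes are those of the recorder.
- paddle_mid (a point): Centre of the orange roller at the end of the dial's arm: a cylinder 18 mm thick and 36 mm long, parallel to the dial's axis, 80 mm from it. Relative to the dial axis it lies at local y = 80 mm * cos(0.6 - q), z = 80 mm * sin(0.6 - q), q being joint dial_angle. Push it down from above.
- glaze_red: Bystander: small jar with red cap, 48 mm across, 55 mm tall.
- glaze_green: Bystander: jar with green cap, 52 mm across, 70 mm tall.
- glaze_blue: Bystander: jar with blue cap, 52 mm across, 70 mm tall.
- plate_a: Bystander: white painted plate, 180 mm across, 22 mm tall.
- plate_b: Bystander: white painted plate, 180 mm across, 22 mm tall.
- blue_bowl: Bystander: blue bowl, 110 mm across, 50 mm tall.
- brush_pot: Bystander: blue pot 72 mm across with brushes standing to 185 mm.
- brush: Bystander: brush 180 mm long lying on the table.
- dial: The turning dial with its aluminium arm and orange roller, one body. Origin: on the dial's axis, in the middle of the housing, 120 mm above the table.
- dial_angle (a joint): Dial angle in rad, 0 at rest, growing as the arm is pushed down: clicks at 0.35, 0.70 and 1.05 (third), end stop at 1.30. Its spring always turns it back to 0; at the roller it takes about 4.5 N at rest to 7.5 N at the third click, the clicks adding or taking up to 2 N. At the third click the roller is 80 mm lower than at rest and the white pointer bar is at the red dot.
Not all that is in view belongs to the job. Leave any pink look-alike of the recorder alone. Of the things shaped like the clay_tile, the terracotta one is meant.

How it is judged:
By the outcome, as a careful person would: the job done as asked, in the order asked, and still so for the second after the job is handed in, while the arm keeps its last pose, push and grip.
It also fails if it takes over 32 s, if anything falls off the work surface, if the arm or the gripper's body presses on something with over 40 N, if the wrist force passes 120 N, or if a joint passes its speed limit or range.

## Working session

There is one attempt and no reset: what is moved stays moved. The work goes in short steps, each a Python script; the robot and the scene stay as the last script left them, time stands still between calls to the robot, and variables do not carry over. Pictures are saved under pics/ and viewed, at most 10 in all, crops included, and the job is handed in when it is done.

```bash
mkdir -p pics; ls
cat > h.py <<'E'
import numpy as np, cv2
from scipy.spatial.transform import Rotation as R
from cell import manip, inverse_kinematics, cams, order
def rotm(o):
    o=np.array(o,float)
    return o if o.shape==(3,3) else (R.from_rotvec(o).as_matrix() if o.size==3 else R.from_quat(o).as_matrix())
def cloud(c):
    K=np.array(c["intrinsics"]);z=c["z_map"];v,u=np.indices(z.shape)
    P=np.stack([(u-K[0,2])/K[0,0]*z,(v-K[1,2])/K[1,1]*z,z],-1)@rotm(c["orientation"]).T+np.array(c["position"])
    P[z==0]=np.nan
    return P
def down(yaw): # tool z down, tool y at angle yaw+90deg mirrored
    return (R.from_euler('z',yaw)*R.from_rotvec([np.pi,0,0])).as_rotvec()
E
python3 - <<'E'
from h import *
for n in("scene","top"):
    c=cams.capture(n);cv2.imwrite(f"pics/{n}.png",c["image"]);np.save(f"pics/{n}.npy",cloud(c))
    print(n,c["position"],c["orientation"],c["intrinsics"])
print(manip.state())
E
```

```text
pics
scene [1.52134027 0.02149668 1.0441869 ] [-1.73905846 -1.75375125  0.77956896] [[504.10861587   0.         320.83037026]
 [  0.         504.10861587 199.65914547]
 [  0.           0.           1.        ]]
top [ 0.33558938 -0.00860585  1.30624757] [-2.13104741  2.14782254 -0.17636376] [[442.12843778   0.         319.51632672]
 [  0.         442.12843778 202.52945002]
 [  0.           0.           1.        ]]
{'clock': 0.1, 'joint_pos': array([-1.14391147e+00,  2.64661752e-01,  1.60521583e+00,  2.26673304e-05,
        1.27366037e+00, -3.69198509e-02]), 'joint_velocities': array([-0.00143574, -0.00363314, -0.00298705,  0.0005879 ,  0.00091904,
        0.00037654]), 'tau': array([ 1.92274283e-04, -5.03617966e+01, -3.58071613e+01,  7.30955531e-02,
        2.33096746e-02, -4.78695142e-05]), 'tool_pos': array([ 0.30170056, -0.60313071,  0.23753497]), 'tcp_rot': array([-3.05563610e+00, -7.21580487e-01,  5.58301115e-04]), 'contact_force': array([ 0.46711947, -0.56625799,  0.50290211]), 'moment': array([-0.06032103,  0.04814535, -0.00302928]), 'grasp_force': 0.0, 'gripper_width': 0.08821870025320769}
```

View pics/scene.png

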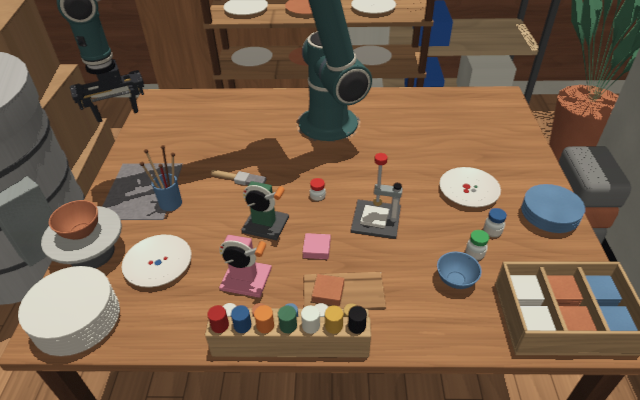

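View pics/top.png

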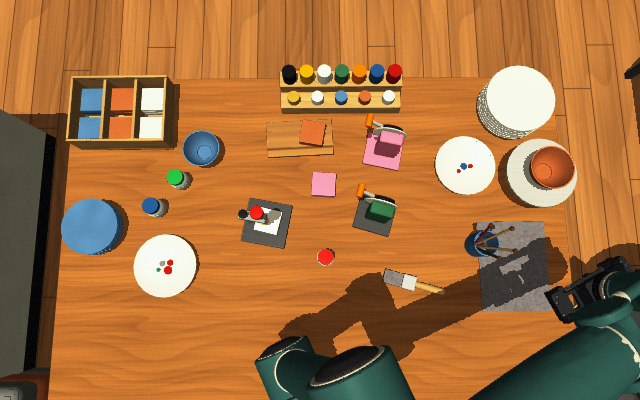

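The white tile (top view around 267,222) is on the gauge under the red knob (257,212). The green recorder is at (377,210), with its orange roller at (362,192). Next I'll get enlarged crops and positions.

Run:
```python
from h import *
im=cv2.imread("pics/top.png");P=np.load("pics/top.npy")
cv2.imwrite("pics/c1.png",cv2.resize(im[170:260,230:410],None,fx=4.4,fy=4.4,interpolation=cv2.INTER_CUBIC))
im2=cv2.imread("pics/scene.png");Q=np.load("pics/scene.npy")
cv2.imwrite("pics/c2.png",cv2.resize(im2[145:245,230:410],None,fx=4.4,fy=4.4,interpolation=cv2.INTER_CUBIC))
for nm,I,C in(("top",im,P),("scene",im2,Q)):
    hsv=cv2.cvtColor(I,cv2.COLOR_BGR2HSV)
    H,S,V=cv2.split(hsv); z=C[...,2]; x=C[...,0];y=C[...,1]
    roi=(x>.35)&(x<.75)&(y>-.25)&(y<.3)
    for k,m in dict(knob=((H<6)|(H>174))&(S>170)&(z>.17),roller=(H>6)&(H<18)&(S>180)&(z>.1)&(x<.62),green=(H>60)&(H<95)&(S>70)&(z>.1)&(y<.05)&(x<.6),greentop=(z>.14)&(z<.16)&(y<0)&(x<.6)).items():
        p=C[m&roi]
        if len(p): 
            print(nm,k,len(p),"med",np.median(p,0).round(4),"min",p.min(0).round(4),"max",p.max(0).round(4))
    # plates
    for k,m in dict(gplate=(z>.006)&(z<.019)&(y>.03)&(V<110)&(S<90)&(x>.35)&(x<.62),rplate=(z>.008)&(z<.02)&(y<-.03)&(y>-.25)&(V<110)&(S<90)&(x<.58)&(x>.38)).items():
        mm=(m&roi).astype(np.uint8)
        n,l,st,_=cv2.connectedComponentsWithStats(mm)
        p=C[mm>0]; r=cv2.minAreaRect(p[:,:2].astype(np.float32)*1000); print(nm,k,len(p),r,np.median(p[:,2]))
for u,v in((242,215),(253,198),(292,206),(285,247),(242,240)): print(u,v,P[v,u].round(3))
```

```text
top knob 145 med [0.4869 0.1424 0.2327] min [0.4711 0.1266 0.2216] max [0.5024 0.1579 0.2377]
top roller 96 med [ 0.5515 -0.1201  0.1702] min [ 0.5084 -0.2146  0.131 ] max [0.5716 0.1899 0.1778]
top green 361 med [ 0.5021 -0.1771  0.1455] min [ 0.4818 -0.2124  0.1001] max [ 0.5279 -0.1455  0.1541]
top greentop 453 med [ 0.5132 -0.1772  0.1471] min [ 0.4836 -0.2207  0.14  ] max [ 0.5514 -0.1292  0.1599]
top gplate 1117 ((486.9759521484375, 142.28189086914062), (128.54917907714844, 128.74249267578125), 78.91883850097656) 0.01110812616298551
top rplate 612 ((506.156982421875, -175.9570770263672), (108.2286605834961, 99.36612701416016), 73.78264617919922) 0.01293516525504046
scene knob 125 med [0.5011 0.1422 0.2315] min [0.4776 0.128  0.2149] max [0.5137 0.1574 0.237 ]
scene roller 22 med [ 0.573  -0.1229  0.1676] min [ 0.5504 -0.1294  0.1594] max [ 0.5772 -0.1101  0.1736]
scene green 77 med [ 0.507  -0.1665  0.1472] min [ 0.4933 -0.2066  0.1241] max [ 0.5228 -0.1475  0.1508]
scene greentop 331 med [ 0.5329 -0.176   0.1486] min [ 0.4903 -0.2189  0.1401] max [ 0.5751 -0.1219  0.16  ]
scene gplate 782 ((494.7529602050781, 142.98324584960938), (127.437255859375, 134.53207397460938), 78.91942596435547) 0.011627485754543865
scene rplate 592 ((470.10919189453125, -149.3145751953125), (112.87515258789062, 214.55320739746094), 62.65396499633789) 0.013229240207364379
242 215 [0.492 0.192 0.141]
253 198 [0.56  0.183 0.013]
292 206 [0.537 0.068 0.004]
285 247 [ 0.415  0.088 -0.   ]
242 240 [0.436 0.213 0.011]
```

View pics/c1.png

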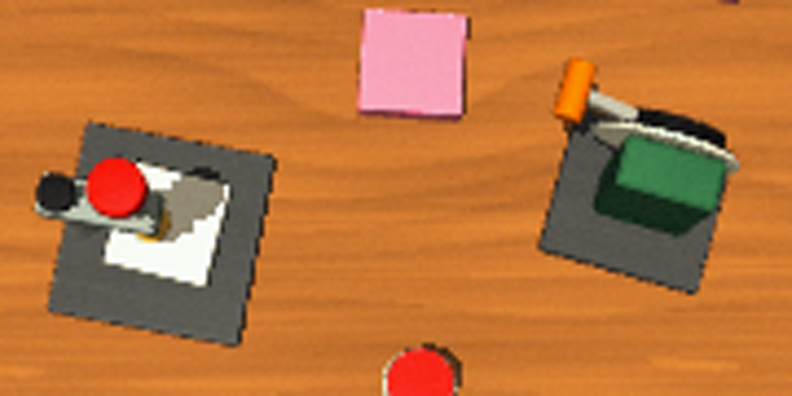

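View pics/c2.png

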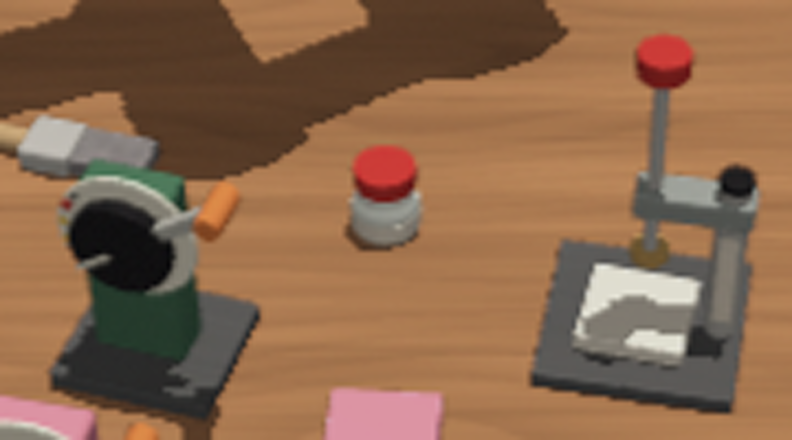

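Run:
```python
from h import *
P=np.load("pics/top.npy");Q=np.load("pics/scene.npy")
c=np.array([.5515,-.1201]);ex=np.array([.960,-.279]);ey=np.array([.279,.960])
for C in(P,Q):
    p=C.reshape(-1,3);d=p[:,:2]-c
    a=d@ex;b=d@ey
    m=(abs(a)<.15)&(abs(b)<.06)&(p[:,2]>.07)
    for lo in np.arange(-.15,.15,.02):
        s=m&(a>=lo)&(a<lo+.02)
        if s.any(): print(round(lo,2),s.sum(),p[s,2].max().round(3),b[s].min().round(3),b[s].max().round(3))
    print()
# IK test + go over knob
q=np.array(manip.state()["tcp_rot"]);print(rotm(q)[:,1])
for k in range(0,360,30): 
    j=inverse_kinematics([.487,.142,.26],down(np.radians(k))); print(k,None if j is None else np.round(j,2))
for k in (-16.2-90,-16.2+90):
    print(k,rotm(down(np.radians(k)))[:,1],inverse_kinematics([.5515,-.12,.19],down(np.radians(k))),inverse_kinematics([.5515,-.12,.094],down(np.radians(k))))
```

```text
-0.05 87 0.151 -0.06 -0.038
-0.03 106 0.176 -0.06 0.008
-0.01 169 0.176 -0.06 0.008
0.01 23 0.178 -0.009 0.008

-0.05 19 0.151 -0.058 -0.038
-0.03 42 0.172 -0.06 0.003
-0.01 265 0.177 -0.06 0.01
0.01 158 0.177 -0.06 0.009

[ 0.44734738 -0.89435817 -0.00194316]
0 [ 0.23 -0.07  1.93 -0.    1.28  1.81]
30 [ 0.23 -0.07  1.93 -0.    1.28  1.28]
60 [ 0.23 -0.07  1.93 -0.    1.28  0.76]
90 [ 0.23 -0.07  1.93 -0.    1.28  0.23]
120 [ 0.23 -0.07  1.93 -0.    1.28 -0.29]
150 [ 0.23 -0.07  1.93  0.    1.28 -0.81]
180 [ 0.23 -0.07  1.93  0.    1.28 -1.34]
210 [ 0.23 -0.07  1.93  0.    1.28 -1.86]
240 [ 0.23 -0.07  1.93  0.    1.28 -2.38]
270 None
300 None
330 [ 0.23 -0.07  1.93 -0.    1.28  2.33]
-106.2 [-9.60293686e-01  2.78991106e-01  4.18486032e-16] None None
73.8 [ 9.60293686e-01 -2.78991106e-01  4.97213516e-16] [-2.58380505e-01  9.20791580e-02  1.89717773e+00 -4.44089210e-16
  1.15233577e+00  2.43628338e-02] [-2.58380505e-01  1.90476006e-01  1.97905627e+00 -4.44089210e-16
  9.72060378e-01  2.43628338e-02]
```

Run:
```python
from h import *
o=down(np.radians(73.8))
s=manip.state();p=s["tool_pos"]
manip.move_linear([p[0],p[1],.30],rate=.2)
manip.set_gripper(0,20)
manip.move_pose([.487,.142,.29],o)
manip.move_linear([.487,.142,.245],rate=.1)
f0=manip.state()["contact_force"];print(manip.state()["clock"],f0)
z=.245
manip.move_linear([.487,.142,.215],rate=.06);print(manip.state()["contact_force"]-f0)
manip.move_linear([.487,.142,.196],rate=.05)
z=.196
while z>.184:
    s=manip.state();f=s["contact_force"]-f0;print(z,s["tool_pos"].round(4),f.round(1),round(s["clock"],2))
    if f[2]>9: break
    z-=.0015; manip.move_linear([.487,.142,z],rate=.02)
c=cams.capture("scene");cv2.imwrite("pics/s3.png",cv2.resize(c["image"][130:260,220:420],None,fx=4,fy=4,interpolation=cv2.INTER_CUBIC))
```

```text
5.1667 [0.03646689 0.19933099 0.55152903]
[-0.61821689 -0.33670879 -1.37678093]
0.196 [0.4865 0.1419 0.1953] [ 0.2 -1.2 -1.5] 6.35
0.1945 [0.4869 0.1419 0.1944] [ 0.4  0.2 -1.1] 6.6
0.193 [0.4871 0.142  0.193 ] [ 0.5  0.1 -0.7] 6.85
0.1915 [0.4871 0.142  0.1924] [-1.9 -0.6  5.1] 7.1
0.19 [0.4872 0.142  0.1924] [-5.5 -1.3 12. ] 7.35
```

View pics/s3.png

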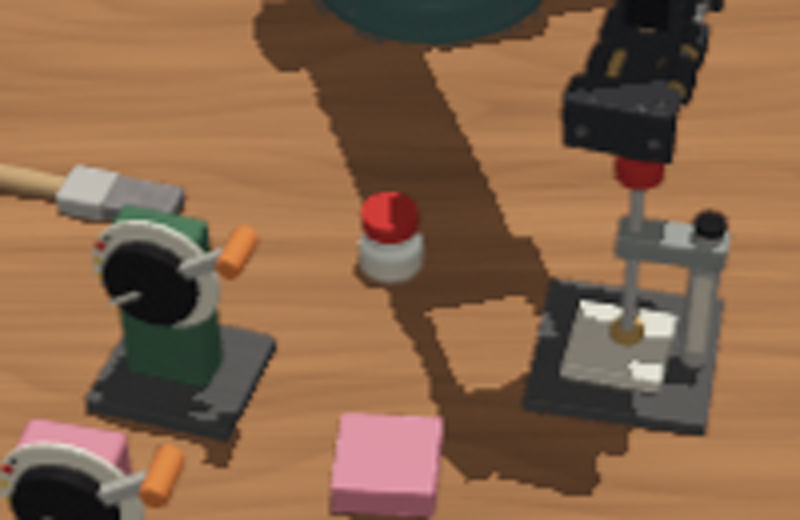

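The foot is on the tile: contact came at knob height 0.192 m, which is 178 + 14 mm, and the picture shows the brass disc on the white tile at about (627,330). Next is the dial.

Run:
```python
from h import *
o=down(np.radians(73.8))
ax=np.array([.5331,-.1838]);ey=np.array([.279,.960])
def tgt(q,dz=0):
    xy=ax+ey*(.08*np.cos(.6-q)+.003); return [*xy,.12+.08*np.sin(.6-q)+.009+dz]
manip.move_linear([.487,.142,.25],rate=.15)
manip.move_pose(tgt(0,.06),o)
manip.move_linear(tgt(0,.008),rate=.12)
f0=manip.state()["contact_force"]
for q in(.15,.3,.45,.6,.75,.85,.95,1.02,1.05):
    manip.move_linear(tgt(q),rate=.06)
    s=manip.state();print(q,np.round(s["tool_pos"]-tgt(q),4),(s["contact_force"]-f0).round(1),round(s["clock"],2))
manip.dwell(.3)
s=manip.state();print(np.round(s["tool_pos"]-tgt(1.05),4),(s["contact_force"]-f0).round(1),round(s["clock"],2))
c=cams.capture("scene");cv2.imwrite("pics/s4.png",cv2.resize(c["image"][130:260,220:420],None,fx=4,fy=4,interpolation=cv2.INTER_CUBIC))
```

```text
0.15 [0.0029 0.0018 0.0032] [ 1.   7.7 11. ] 10.05
0.3 [0.0018 0.0009 0.0015] [1.7 4.6 5.8] 10.4
0.45 [0.0023 0.0011 0.0022] [1.4 6.6 8.7] 10.75
0.6 [0.0011 0.0002 0.0009] [2.4 4.2 4.2] 11.1
0.75 [0.0013 0.     0.0012] [1.3 4.2 7. ] 11.45
0.85 [0.0013 0.0001 0.0013] [3.1 5.1 7.4] 11.73
0.95 [ 0.0007 -0.0003  0.0006] [2.5 2.9 4.6] 12.02
1.02 [ 0.0006 -0.0003  0.0007] [2.2 4.  6.2] 12.27
1.05 [0.0007 0.     0.0009] [2.4 4.  6. ] 12.52
[0.0007 0.0001 0.0011] [2.4 4.3 5.2] 12.82
```

View pics/s4.png

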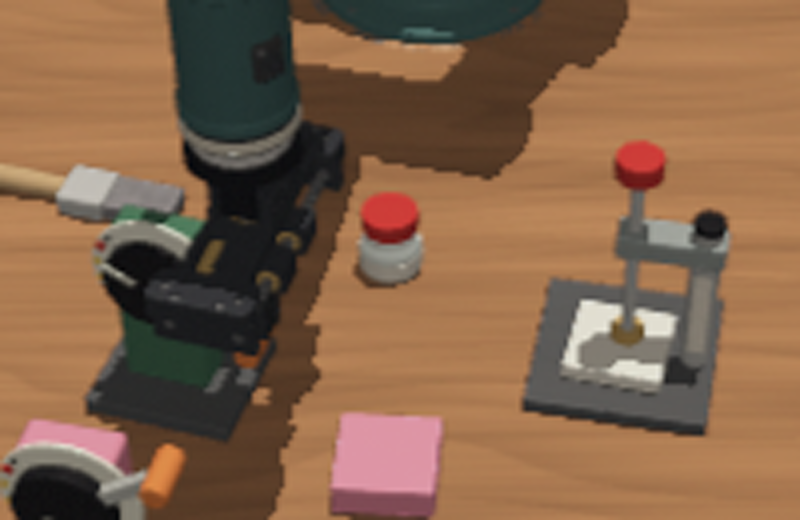

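The pointer (about 120,268) aims almost at the red dot (98,243), and the foot has stayed on the tile. The TCP is about 1 mm short of target, so q is near 1.035. I'll press 1 mm further and check the pointer close up.

Run:
```python
from h import *
ax=np.array([.5331,-.1838]);ey=np.array([.279,.960])
t=np.array([*(ax+ey*(.08*np.cos(-.45)+.003)),.12+.08*np.sin(-.45)+.009])
manip.move_linear(t-[0,0,.0012],rate=.02); manip.dwell(.3)
s=manip.state();print(np.round(s["tool_pos"]-t,4),s["contact_force"].round(1),round(s["clock"],2))
c=cams.capture("scene");cv2.imwrite("pics/s5.png",cv2.resize(c["image"][178:218,236:296],None,fx=12,fy=12,interpolation=cv2.INTER_CUBIC))
# predicted pixels: dial axis, pointer rim directions, in the dial-face plane
K=c["intrinsics"];Rm=rotm(c["orientation"]);ex=np.array([.96,-.279,0]);e=np.array([.279,.96,0])
A=np.array([*ax,.12])-ex*.004
for nm,q in(("0.70",.7),("0.95",.95),("1.05",1.05),("1.15",1.15)):
    for r in(.015,.03):
        a=.6-q; 
        d=-(np.cos(a)*e+np.sin(a)*np.array([0,0,1]))*r
        p=Rm.T@(A+d-c["position"]);u=K[0,0]*p[0]/p[2]+K[0,2];v=K[1,1]*p[1]/p[2]+K[1,2];print(nm,r,round((u-236)*12),round((v-178)*12))
```

```text
[ 0.0007 -0.0002 -0.    ] [1.1 2.6 7.1] 13.42
0.70 0.015 202 224
0.70 0.03 140 207
0.95 0.015 204 213
0.95 0.03 143 184
1.05 0.015 205 209
1.05 0.03 146 176
1.15 0.015 208 205
1.15 0.03 151 169
```

View pics/s5.png

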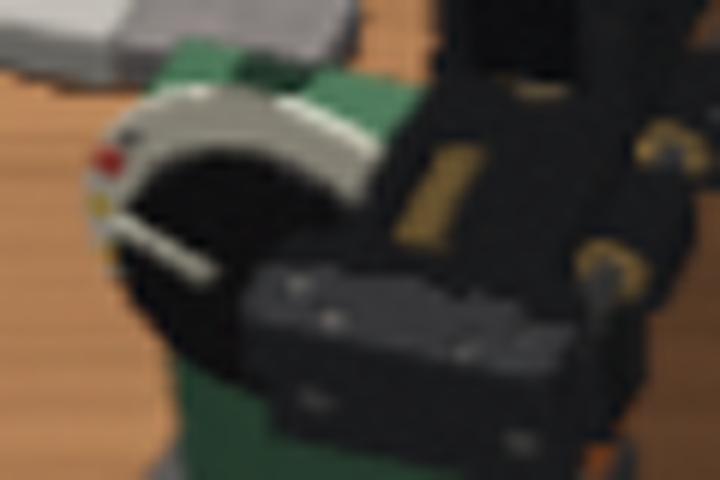

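The tool height puts the dial at q ≈ 1.05. The pointer at (212,272)→(118,215) has turned about 1.08 rad from its rest direction. It looks below the red dot at (107,160) only because of parallax, since the dial face stands proud of the ring. The foot is on the tile, so I'll hand in.

```bash
python3 -c "
from h import *
print(order.close_job())"
```

```text
the job is handed in; nothing more can be done
None
```

The job is handed in, with no verdict returned: the gauge foot rests on the white tile with its knob released, and the arm is still holding the dial at the third click (about 1.05 rad by tool height), at about 13.5 s on the robot's clock.

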